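# Sheathe the sharpened knife in the gap of the row

## Robot

A 6-joint arm with a two-finger parallel gripper is mounted at the origin on the work surface. World frame = base frame: x ahead of the robot, y to its left, z up, the work surface at z = 0. Lengths are in m, angles in rad, forces in N, time in s.
With the tool pointing down it reaches from about 0.3 to 0.775 m from the base axis. Payload 14.6 kg.
Tool frame: the origin (TCP) lies on the front face of the gripper's body, between the roots of the fingers; the fingertips stand 73 mm ahead of it and the grasp point (between the pads) lies 54 mm ahead of it; z points along the fingers, y is the line along which they close (so a half turn about z gives the same grasp; the last joint's range is limited). The gripper opens to 85 mm and grips with 20 to 120 N. Pads are 22 mm wide; open, the fingers measure 114 mm over their backs; the gripper's body (76 mm by 85 mm) begins 54 mm behind the grasp point. The pads swing forward as they close: fully open they stand 13 mm farther back than shut.
Start: joints at [-1.33, 0.3, 1.521, -0, 1.321, -0.067], TCP at [0.167, -0.524, 0.304] pointing down, gripper open.
Joint ranges: [-3.03, 3.03], [-0.79, 2.21], [0.23, 2.52], [-1.04, 4.18], [0, 3.07], [-2.55, 2.55]. Speed limits (rad/s): [2.22, 2.22, 2.57, 3.14, 3.14, 3.14].

## Interface

Orientations are given as a unit quaternion [w, x, y, z].
In Python, from rig import telemetry, viewer, ctrl gives the robot as it stands.
- The arm moves only by the tool apply_moves, never from a script. Its argument "deltas" is a list of rows, each a list of 3 entries, a list of its own where there are three numbers: the turn, a rotation vector about the tool's x, y, z scaled (see below), then the shift along the tool's x, y, z scaled (see below), then the closure, from -1 (fully open) to 1 (shut), so that 0 is half open. A call has 1 to 20 rows; each row is the pose to reach, as a shift and turn from the pose commanded when the call began, along the tool's axes at that moment; what a row does not reach only later rows make up. The controller multiplies each number of a shift by 0.8 m and each number of a turn by 120 degrees. A row lasts 1/10 s, in which the tool goes at most 50 mm and 8.59 degrees, less where a joint would pass 70% of its speed; a pose out of reach is approached as far as the arm can. A call with a number of a shift or a turn outside -1 to 1 is refused whole. A call with a gripper value outside its range is refused whole. The fingers move at their own pace and stop on an object; "newtons" is the grip in N (left out, the last holds). Time passes only in rows, so rows that repeat a pose let the fingers close. It gives the time, the measured TCP pose, the force, the opening and the grip force at its end, in the units of the state.
- telemetry.state(): the state, without advancing time (a new reading comes with each control period).
- viewer.snapshot(name): name is "scene" or "top" or "wrist"; returns (picture, depth): 420x560x3 uint8, blue, green, red; 420x560 float32, m along the optical axis (not along the pixel's ray), 0 where there is no reading.
- viewer.camera_info(name): a dict with "fx", "fy", "cx", "cy" (pixels), "rvec" (rotation vector, rad) and "tvec" (3), from world to camera coordinates, as OpenCV has them. Camera axes: x right, y down, z forward; pixel columns grow to the right and rows downward; lengths in m; the calibration is good to about 2 mm. A picture is of the moment at which its call begins: read the wrist's pose just before it. camera_info takes no time and is no camera call; for the wrist camera it gives the pose at the moment of the call.
- ctrl.close_job(): hands the job in; it is judged then, once.
The state is a dict: "time": time; "joint_pos": joint angles; "dq": joint speeds; "tau": joint torques, N m; "position": TCP position; "orientation": TCP orientation; "force": force on the tool from outside, world axes, zero at the start; "torque": the same for the moment, N m; "width": finger opening in m; "grip_force": force on a finger pad.
Only numpy, scipy, OpenCV 4.12 (cv2) and the standard library are available. Lean on these libraries where they do the work, as an engineer would, in place of code of your own. Each camera call takes 0.05 s, during which the arm holds its last target. There are 200 camera calls.

## Task

Take the pale-handled knife out of the holding block and slide its blade, in the gripper, fully home into the one empty wooden sheath, so that the row of sheathed knives is complete; then let go. The sheath sits a few millimetres off its socket's centre, so feel for the slot. Keep the push gentle (under 60 N between knife and sheath) and leave the two other knives and the whetstone alone.

Things in the scene. Friction and masses are not known exactly. Their poses are not given: they have to be found in the camera images.
- knife: Knife to sheathe, 110 to 225 g, upright, blade down, pale handle, black ferrule. Origin: centre of the square blade tip (lowest face); z up to the handle, x across the blade's thickness, y across its width to the edge. Blade 4 (x) by 40 (y) by 90 (z); neck z 90 to 102; handle z 102 to 197, 22 (x) by 26, centred at y = -5. Starts in block; either edge direction is right in the sheath.
- block: Fixed wooden holding block, 64 (x) by 90 (y) by 60 high, origin at its underside centre. Vertical slot in its middle, 9 (x) by 48 (y), 50 deep, open at the top; the knife stands loosely in it, tip 10 above the bench.
- socket: Fixed low dark wooden frame filled with cork, 54 (x) by 70 (y) by 32 high, holding the empty sheath. Origin at its underside centre, 12 above the bench; z up. It may be any of the three places in the row; places are 105 apart along its y, and the neighbours' handle tops stand at z = 217.
- mouth (a point): Nominal mouth of the empty sheath: at x = y = 0, z = 110 of the socket, same axes. Pale wooden sheath 28 (x) by 58 (y), upright in the cork; slot open at the top, 6 (x) by 43 (y), in its middle, floor 90 below the mouth. The real sheath is shifted along x by an unreported -7 to +7, different each time: find the slot by touch or sight. It stays put under moderate force.
- knife_a: Bystander: dark-handled knife, same size as knife, already home in its sheath in a neighbouring place. Origin: centre of the blade's tip, z up to the handle; handle top at z = 197.
- knife_b: Bystander: dark-handled knife, same size as knife, already home in its sheath in a neighbouring place. Origin: centre of the blade's tip, z up to the handle; handle top at z = 197.
- whetstone: Bystander: reddish whetstone on a pale wooden base, 68 (x) by 200 (y) by 40 high, lying beyond the row; origin at its underside centre.

How it is judged:
On the way, in this order (a step that is already met when the one before it is completed fails the run):
1. the blade, held in the fingers and upright, has its tip 10 to 75 mm down inside the empty sheath (x of knife in the frame of socket between -0.01 and 0.01 m and y of knife in the frame of socket between -0.005 and 0.005 m and angle between knife's own z axis and vertical below 0.06 rad and contact force between the fingers and knife above 1 N and z of knife in the frame of socket between 0.035 and 0.1 m), for 0.05 s.
2. the blade is fully home in the sheath (tip within 3 mm of the slot's floor) while the fingers still hold the knife: lowered in, not dropped (x of knife in the frame of socket between -0.01 and 0.01 m and y of knife in the frame of socket between -0.005 and 0.005 m and angle between knife's own z axis and vertical below 0.06 rad and z of knife in the frame of socket between 0.016 and 0.023 m and angle between the x axis of knife and the x axis of socket, either way round below 0.1 rad and contact force between the fingers and knife above 1 N), for 0.1 s.
At the end, for the whole second after the job is handed in: The knife is at rest, released, upright within 0.06 rad and fully home in the empty sheath: tip within 3 mm of the slot's floor, blade across the socket as the sheath is (within 0.1 rad, either edge direction) (x of knife in the frame of socket between -0.01 and 0.01 m and y of knife in the frame of socket between -0.005 and 0.005 m and angle between knife's own z axis and vertical below 0.06 rad and z of knife in the frame of socket between 0.016 and 0.023 m and angle between the x axis of knife and the x axis of socket, either way round below 0.1 rad and linear speed of knife below 0.02 m/s and angular speed of knife below 0.2 rad/s); the robot touches nothing.
It fails at once if the knife is pressed against the sheath or its socket with more than 60 N (contact force between knife and socket above 60 N).
It fails at once if one of the two dark-handled knives is moved by more than 10 mm (distance of any of knife_a, knife_b from where it was at the start of the episode above 0.01 m).
It fails at once if the whetstone is moved by more than 20 mm (distance of whetstone from where it was at the start of the episode above 0.02 m).
It also fails if it takes over 58 s, if anything falls off the work surface, if the arm or the gripper's body presses on something with over 40 N, if the wrist force passes 120 N, or if a joint passes its speed limit or range.

## Working session

There is one attempt and no reset: what is moved stays moved. The work goes in short steps, Python scripts to look and compute and a tool call to move; the robot and the scene stay as the last step left them, time stands still between calls to the robot, and variables do not carry over. Pictures are saved under pics/ and viewed, at most 10 in all, crops included, and the job is handed in when it is done.

Besides the shell and the picture viewer there is one more tool, called by a JSON object that holds its "api" and its "payload". apply_moves: Moves the arm, as the interface text tells. Shifts and turns lie within -1 to 1; 1 stands for 0.8 m of shift or 120 degrees of turn. Its arguments: {"type":"object","properties":{"deltas":{"type":"array"},"newtons":{"type":"number"}},"required":["deltas"]}

```bash
mkdir -p pics; ls
cat > h.py <<'E'
import numpy as np, cv2
from rig import telemetry, viewer, ctrl
def cam(n):
    i=viewer.camera_info(n); K=np.array([[i['fx'],0,i['cx']],[0,i['fy'],i['cy']],[0,0,1]])
    R=cv2.Rodrigues(np.array(i['rvec'],float))[0]; return K,R,np.array(i['tvec'],float).ravel()
def cloud(d,c):
    K,R,t=c; v,u=np.indices(d.shape); r=np.stack([(u-K[0,2])/K[0,0],(v-K[1,2])/K[1,1],np.ones(d.shape)],-1)*d[...,None]
    return (r-t)@R
def rayz(u,v,z,c):
    K,R,t=c; o=-R.T@t; r=R.T@np.linalg.inv(K)@[u,v,1]; return o+r*(z-o[2])/r[2]
E
python3 - <<'E'
from h import *
ims=[]
for n in ("scene","top"):
    c=cam(n); p,d=viewer.snapshot(n); cv2.imwrite(f"pics/{n}0.png",p); np.savez(f"{n}0.npz",p=p,d=d,K=c[0],R=c[1],t=c[2])
    print(n,-c[1].T@c[2],c[0][0,0])
print(telemetry.state())
E
```

```text
pics
scene [ 1.03918072 -0.48525264  0.74010484] 415.3394460431187
top [ 0.55441421 -0.04409098  1.15607559] 467.71068549199936
{'time': 0.1, 'joint_pos': array([-1.32960998e+00,  3.00425552e-01,  1.52151064e+00, -2.22401760e-05,
        1.32071466e+00, -6.65853251e-02]), 'dq': array([ 0.0006185 , -0.00189117, -0.00194382, -0.00026291, -0.00034658,
        0.0009174 ]), 'tau': array([ 3.01100401e-03, -5.44376493e+01, -3.62369299e+01,  2.58502280e-05,
        3.04023699e-03, -5.58884405e-07]), 'position': array([ 0.16658417, -0.52402609,  0.30337606]), 'orientation': array([-5.26146417e-04,  9.88182361e-01,  1.53281900e-01, -5.68637895e-05]), 'force': array([-0.09523778,  0.65591712, -0.72855805]), 'torque': array([-0.01647696, -0.0015294 ,  0.03875878]), 'grip_force': 0.0, 'width': 0.08513826358835794}
```

View pics/scene0.png

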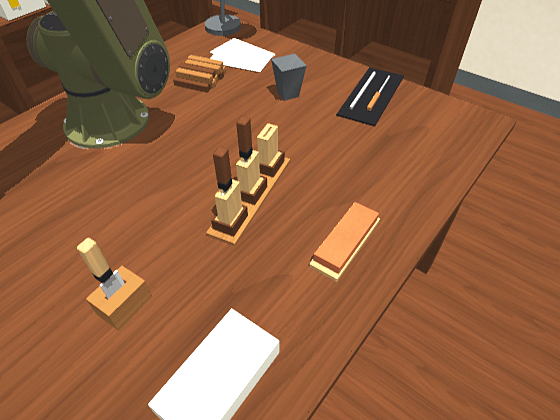

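View pics/top0.png

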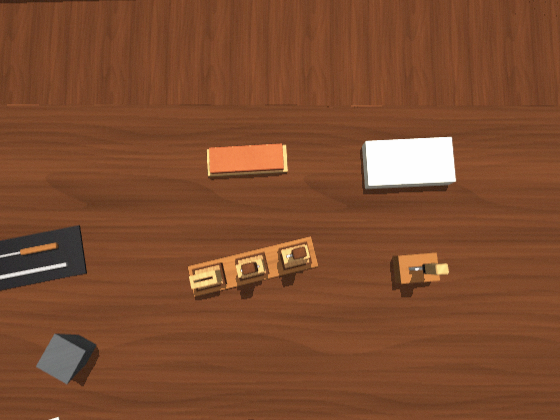

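The scene view shows the pale handle at (90,250) in its block at (118,295). The row's far place, (268,150), holds the empty sheath. In the top view the empty sheath is at (207,279), the dark knives at (250,268) and (296,255), and the pale handle top at (442,269).

Run:
```python
from h import *
for n in ("scene","top"):
    f=np.load(n+"0.npz"); c=(f['K'],f['R'],f['t']); P=cloud(f['d'],c); p=f['p']; ok=f['d']>0
    def show(tag,m):
        q=P[m]
        if len(q)<5: print(n,tag,len(q)); return
        r=cv2.minAreaRect(q[:,:2].astype(np.float32)*1000)
        print(n,tag,len(q),np.round(np.median(q,0),4),np.round(q.min(0),3),np.round(q.max(0),3),np.round(r[0],1),np.round(r[1],1),round(r[2],1))
    X,Y,Z=P[...,0],P[...,1],P[...,2]
    if n=="top":
        for u,v in ((207,279),(250,268),(296,255),(447,269),(420,258),(247,159)): print((u,v),np.round(P[v,u],3))
    B=(Y<-.2)&(Y>-.55)&(X>.2)&(X<.6)&ok
    show("blocktop",B&(abs(Z-.06)<.004))
    for a in np.arange(.12,.2,.02): show("handle%.2f"%a,B&(Z>a)&(Z<a+.02))
    show("handletop",B&(Z>.2)&(Z<.22))
    S=(Y<.3)&(Y>-.15)&(X>.2)&(X<.6)&ok
    show("mouths",S&(abs(Z-.122)<.004))
    show("empty",S&(abs(Z-.122)<.004)&(Y>.06))
    show("tops",S&(Z>.219)&(Z<.24))
    show("frame",S&(abs(Z-.012)<.003))
```

```text
scene blocktop 1127 [ 0.5487 -0.364   0.0596] [ 0.504 -0.404  0.056] [ 0.577 -0.31   0.064] [ 540.1 -356.9] [68.3 90.7] 5.2
scene handle0.12 128 [ 0.55   -0.3643  0.1297] [ 0.534 -0.376  0.12 ] [ 0.553 -0.35   0.14 ] [ 547.7 -366.1] [30.7 14.6] 60.8
scene handle0.14 145 [ 0.5503 -0.3651  0.1501] [ 0.536 -0.376  0.14 ] [ 0.553 -0.349  0.16 ] [ 547.9 -365.3] [30.1 13.7] 66.9
scene handle0.16 149 [ 0.5502 -0.3651  0.1701] [ 0.535 -0.376  0.16 ] [ 0.553 -0.349  0.18 ] [ 547.7 -365.5] [30.5 14.4] 65.3
scene handle0.18 157 [ 0.5501 -0.3653  0.1899] [ 0.534 -0.376  0.18 ] [ 0.553 -0.349  0.2  ] [ 547.8 -365.9] [30.7 15. ] 62.7
scene handle0.20 205 [ 0.5435 -0.363   0.2061] [ 0.53  -0.376  0.2  ] [ 0.552 -0.349  0.209] [ 541.2 -362.5] [23.1 26.6] 3.7
scene handletop 205 [ 0.5435 -0.363   0.2061] [ 0.53  -0.376  0.2  ] [ 0.552 -0.349  0.209] [ 541.2 -362.5] [23.1 26.6] 3.7
scene mouths 557 [0.546  0.0175 0.1215] [ 0.493 -0.101  0.118] [0.591 0.165 0.126] [540.2  31.6] [ 33.2 272.5] 15.8
scene empty 184 [0.5149 0.1279 0.1214] [0.493 0.062 0.118] [0.544 0.165 0.124] [518.8 111.1] [ 29.3 107.6] 
[... 1036 characters left out ...]
8] 77.9
top handle0.20 148 [ 0.5402 -0.3587  0.2066] [ 0.529 -0.373  0.201] [ 0.551 -0.346  0.21 ] [ 540.5 -358.9] [21.8 27.1] 6.3
top handletop 148 [ 0.5402 -0.3587  0.2066] [ 0.529 -0.373  0.201] [ 0.551 -0.346  0.21 ] [ 540.5 -358.9] [21.8 27.1] 6.3
top mouths 605 [0.528  0.0577 0.122 ] [ 0.493 -0.098  0.118] [0.588 0.165 0.126] [540.   33.8] [ 31.6 269. ] 15.5
top empty 290 [0.5147 0.1339 0.1218] [0.493 0.06  0.118] [0.546 0.165 0.126] [519.3 110.3] [ 28.  109.8] 13.6
top tops 297 [0.5508 0.0139 0.2286] [ 0.527 -0.087  0.22 ] [0.583 0.042 0.234] [555.2 -22.2] [ 22. 132.] 17.2
top frame 1450 [0.5418 0.0295 0.0121] [ 0.47  -0.123  0.009] [0.599 0.19  0.015] [541.6  33.5] [ 74.8 309.9] 14.0
```

```bash
cat >> h.py <<'E'
from scipy.spatial.transform import Rotation as Ro
def plan(xyz,th):
    "deltas (turn, shift) to reach tool-down pose with tool x at angle th deg"
    s=telemetry.state(); w,x,y,z=s['orientation']; R=Ro.from_quat([x,y,z,w])
    a=np.radians(th); T=Ro.from_matrix(np.array([[np.cos(a),np.sin(a),0],[np.sin(a),-np.cos(a),0],[0,0,-1.]]))
    print('now',np.round(s['position'],4),'F',np.round(s['force'],1),'t',round(s['time'],2),'w',round(s['width'],4))
    print('turn',np.round(np.degrees((R.inv()*T).as_rotvec())/120,4),'shift',np.round(R.inv().apply(np.array(xyz)-s['position'])/.8,4))
E
python3 -c "
from h import *
plan([.541,-.3605,.36],95)"
```

```text
now [ 0.1666 -0.524   0.3034] F [-0.1  0.7 -0.7] t 0.1 w 0.0851
turn [-4.000e-04 -4.000e-04 -6.447e-01] shift [ 0.508  -0.0531 -0.0707]
```

{"api": "apply_moves", "payload": {"deltas": [[[0, 0, -0.645], [0.508, -0.053, -0.0707], -1], [[0, 0, -0.645], [0.508, -0.053, -0.0707], -1], [[0, 0, -0.645], [0.508, -0.053, -0.0707], -1], [[0, 0, -0.645], [0.508, -0.053, -0.0707], -1], [[0, 0, -0.645], [0.508, -0.053, -0.0707], -1], [[0, 0, -0.645], [0.508, -0.053, -0.0707], -1], [[0, 0, -0.645], [0.508, -0.053, -0.0707], -1], [[0, 0, -0.645], [0.508, -0.053, -0.0707], -1], [[0, 0, -0.645], [0.508, -0.053, -0.0707], -1], [[0, 0, -0.645], [0.508, -0.053, -0.0707], -1], [[0, 0, -0.645], [0.508, -0.053, -0.0707], -1], [[0, 0, -0.645], [0.508, -0.053, -0.0707], -1]]}}

```text
time: 1.3
position: [0.54, -0.3614, 0.3603]
orientation: [-0.0, 0.677, 0.736, -0.0]
force: [0.2, 0.1, -0.0]
width: 0.0853
grip_force: 0.0
```

Run:
```python
from h import *
plan([.541,-.3605,.222],95)
c=cam("wrist"); p,d=viewer.snapshot("wrist"); cv2.imwrite("pics/w1.png",p); P=cloud(d,c); print('cam',-c[1].T@c[2],c[1][2])
Z=P[...,2]
for lo,hi in ((.055,.065),(.2,.212)):
    q=P[(d>0)&(Z>lo)&(Z<hi)&(abs(P[...,1]+.36)<.07)]
    if len(q): print(lo,len(q),cv2.minAreaRect(q[:,:2].astype(np.float32)*1000),np.median(q[:,2]))
```

```text
now [ 0.54   -0.3614  0.3603] F [ 0.2  0.1 -0. ] t 1.3 w 0.0853
turn [-0.0002 -0.0001 -0.002 ] shift [0.001  0.0014 0.1729]
cam [ 0.53482061 -0.29374548  0.43086513] [ 0.02189611 -0.26512892 -0.96396432]
0.055 3035 ((539.5223388671875, -354.0834655761719), (63.99956512451172, 89.46488189697266), 5.012096405029297) 0.060346632069774676
0.2 1001 ((539.2334594726562, -359.3792419433594), (21.228952407836914, 26.38950538635254), 4.607668876647949) 0.20691183054125473
```

View pics/w1.png

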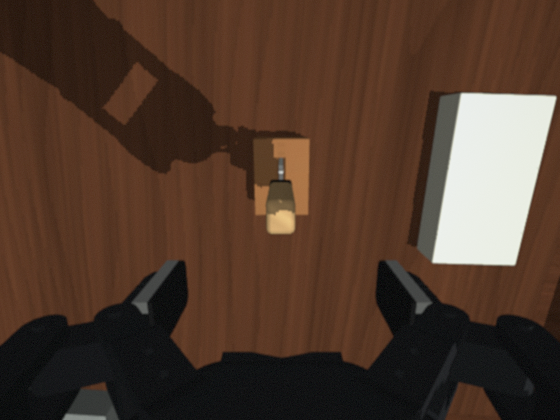

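The wrist view shows the pale handle top at (281,220), with the blade showing towards +y at (281,165) and the block at (281,177). The edge therefore faces +y, and the handle lies between the fingers.

{"api": "apply_moves", "payload": {"deltas": [[[0, 0, 0], [0.002, 0, 0.06], -1], [[0, 0, 0], [0.002, 0, 0.115], -1], [[0, 0, 0], [0.002, 0, 0.155], -1], [[0, 0, 0], [0.002, 0, 0.173], -1], [[0, 0, 0], [0.002, 0, 0.173], -1], [[0, 0, 0], [0.002, 0, 0.173], 1], [[0, 0, 0], [0.002, 0, 0.173], 1], [[0, 0, 0], [0.002, 0, 0.173], 1], [[0, 0, 0], [0.002, 0, 0.173], 1], [[0, 0, 0], [0.002, 0, 0.173], 1], [[0, 0, 0], [0.002, 0, 0.173], 1], [[0, 0, 0], [0.002, 0, 0.173], 1], [[0, 0, 0], [0.002, 0, 0.173], 1]], "newtons": 60}}

```text
time: 2.65
position: [0.5411, -0.3592, 0.2229]
orientation: [0.001, 0.675, 0.737, 0.0]
force: [-0.7, 0.7, 5.7]
width: 0.0213
grip_force: 59.2
```

```bash
python3 -c "
from h import *
plan([.54,-.36,.36],95)"
```

```text
now [ 0.5411 -0.3592  0.2229] F [-0.7  0.7  5.7] t 2.65 w 0.0213
turn [0.0005 0.0005 0.0003] shift [-0.0011 -0.0013 -0.1713]
```

{"api": "apply_moves", "payload": {"deltas": [[[0, 0, 0], [0, 0, -0.03], 1], [[0, 0, 0], [0, 0, -0.08], 1], [[0, 0, 0], [0, 0, -0.13], 1], [[0, 0, 0], [0, 0, -0.18], 1], [[0, 0, 0], [0, 0, -0.23], 1], [[0, 0, 0], [0, 0, -0.28], 1], [[0, 0, 0], [0, 0, -0.322], 1], [[0, 0, 0], [0, 0, -0.322], 1], [[0, 0, 0], [0, 0, -0.322], 1]]}}

```text
time: 3.55
position: [0.541, -0.359, 0.4793]
orientation: [-0.0, 0.675, 0.738, 0.0]
force: [-1.0, -0.6, -2.3]
width: 0.0211
grip_force: 59.2
```

Run:
```python
from h import *
for n in ("scene","top"):
    f=np.load(n+"0.npz"); c=(f['K'],f['R'],f['t']); P=cloud(f['d'],c); X,Y,Z=P[...,0],P[...,1],P[...,2]; ok=f['d']>0
    for nm,m in (("sheath",(abs(Z-.122)<.004)&(abs(Y-.134)<.045)&(abs(X-.51)<.04)),("ta",(abs(Z-.229)<.004)&(abs(Y-.023)<.03)&(abs(X-.54)<.03)),("tb",(abs(Z-.229)<.004)&(abs(Y+.075)<.03)&(abs(X-.565)<.03)),("board",(abs(Z-.0105)<.005)&(abs(Y-.03)<.2)&(abs(X-.54)<.09))):
        q=P[m&ok]; r=cv2.minAreaRect(q[:,:2].astype(np.float32)*1000); print(n,nm,len(q),np.round(r[0],1),np.round(r[1],1),round(r[2],1))
plan([.512,.135,.48],104)
```

```text
scene sheath 183 [513.2 132.4] [29.3 63.6] 14.7
scene ta 87 [541.   24.8] [21.4 29.3] 14.2
scene tb 110 [571.5 -75. ] [22.1 28.6] 10.0
scene board 907 [544.3  30.1] [ 75.8 310.3] 13.1
top sheath 285 [513.3 134.9] [28.  58.9] 13.2
top ta 141 [539.6  27.9] [21.4 26.7] 15.1
top tb 135 [570.9 -72.5] [21.6 26. ] 11.7
top board 1764 [541.1  27.5] [384.6 169.4] 87.8
now [ 0.541  -0.359   0.4793] F [-1.  -0.6 -2.3] t 3.55 w 0.0211
turn [-0.     -0.     -0.0747] shift [ 0.6183  0.0181 -0.0009]
```

{"api": "apply_moves", "payload": {"deltas": [[[0, 0, -0.075], [0.03, 0.001, 0], 1], [[0, 0, -0.075], [0.085, 0.002, 0], 1], [[0, 0, -0.075], [0.145, 0.004, 0], 1], [[0, 0, -0.075], [0.205, 0.006, 0], 1], [[0, 0, -0.075], [0.265, 0.008, 0], 1], [[0, 0, -0.075], [0.325, 0.01, 0], 1], [[0, 0, -0.075], [0.385, 0.012, 0], 1], [[0, 0, -0.075], [0.445, 0.014, 0], 1], [[0, 0, -0.075], [0.505, 0.017, 0], 1], [[0, 0, -0.075], [0.56, 0.019, 0], 1], [[0, 0, -0.075], [0.6, 0.0205, 0.02], 1], [[0, 0, -0.075], [0.611, 0.0205, 0.06], 1], [[0, 0, -0.075], [0.611, 0.0205, 0.1], 1], [[0, 0, -0.075], [0.611, 0.0205, 0.14], 1], [[0, 0, -0.075], [0.611, 0.0205, 0.15], 1], [[0, 0, -0.075], [0.611, 0.0205, 0.15], 1], [[0, 0, -0.075], [0.611, 0.0205, 0.15], 1]]}}

```text
time: 5.25
position: [0.5146, 0.1293, 0.3608]
orientation: [0.0, 0.615, 0.788, 0.0]
force: [-0.3, -1.0, -1.2]
width: 0.0212
grip_force: 59.0
```

Run:
```python
from h import *
plan([.5144,.1296,.36],104)
for n in ("wrist","scene"):
    c=cam(n); p,d=viewer.snapshot(n); np.savez(f"{n}2.npz",p=p,d=d,K=c[0],R=c[1],t=c[2]); cv2.imwrite(f"pics/{n}2.png",p)
    P=cloud(d,c); X,Y,Z=P[...,0],P[...,1],P[...,2]
    m=(d>0)&(abs(Z-.122)<.004)&(abs(Y-.134)<.045)&(abs(X-.51)<.04)
    q=P[m]; 
    if len(q)>5: r=cv2.minAreaRect(q[:,:2].astype(np.float32)*1000); print(n,len(q),r)
```

```text
now [0.5146 0.1293 0.3608] F [-0.3 -1.  -1.2] t 5.25 w 0.0212
turn [0.0006 0.     0.0002] shift [ 0.0005 -0.0001  0.001 ]
wrist 1288 ((512.6625366210938, 134.95199584960938), (27.95467758178711, 58.38805389404297), 13.179927825927734)
scene 183 ((513.4376220703125, 132.52392578125), (29.524559020996094, 63.615718841552734), 15.020503044128418)
```

View pics/wrist2.png

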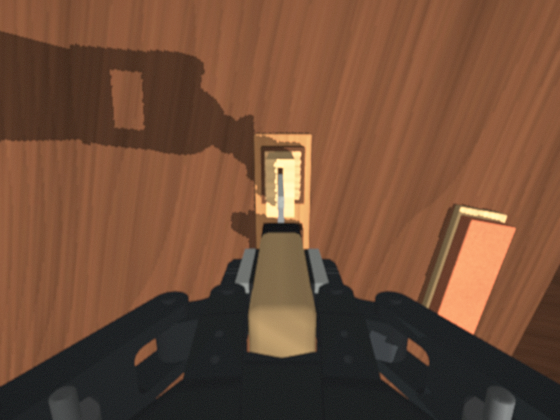

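The wrist view shows the blade (tip near (280,172)) hanging over the pale sheath mouth at (284,185), with the slot's dark end near (281,170).

Run:
```python
from h import *
a=np.radians(13.5); ex=np.array([np.cos(a),np.sin(a)]); ey=np.array([-np.sin(a),np.cos(a)]); o=np.array([.5127,.135])
for n in ("wrist2","scene2","top0"):
    f=np.load(n+".npz"); c=(f['K'],f['R'],f['t']); P=cloud(f['d'],c)
    L=np.stack([(P[...,:2]-o)@ex,(P[...,:2]-o)@ey,P[...,2]-.122],-1)*1000
    # mouth plane coords of each pixel
    vs,us=np.indices(f['d'].shape); M=np.stack([us,vs,np.ones_like(us)],-1)@np.linalg.inv(c[0]).T@c[1]; cam0=-c[1].T@c[2]
    Q=cam0+M*((.122-cam0[2])/M[...,2])[...,None]; mx=(Q[...,:2]-o)@ex*1000; my=(Q[...,:2]-o)@ey*1000
    ins=(abs(mx)<16)&(abs(my)<31); top=ins&(abs(L[...,2])<4); low=(abs(mx)<12)&(abs(my)<27)&(L[...,2]<-6)&(f['d']>0)
    print(n,'mouth n',top.sum(),'x',np.percentile(mx[top],[0,2,98,100]).round(1),'y',np.percentile(my[top],[0,2,98,100]).round(1))
    if low.sum(): print(' low',low.sum(),'x',np.percentile(mx[low],[0,10,50,90,100]).round(1),'y',np.percentile(my[low],[0,10,50,90,100]).round(1))
    b=(f['d']>0)&(abs(L[...,0])<20)&(abs(L[...,1])<40)&(L[...,2]>22)&(L[...,2]<125)
    if b.sum() and n!="top0":
        for lo in range(20,125,15):
            k=b&(L[...,2]>lo)&(L[...,2]<lo+15)
            if k.sum(): print('  blade z',lo,k.sum(),'x',np.percentile(L[k][:,0],[2,50,98]).round(1),'y',np.percentile(L[k][:,1],[2,50,98]).round(1),'zmin',L[k][:,2].min().round(1))
```

```text
wrist2 mouth n 1288 x [-14.  -13.9  13.4  13.9] y [-29.1 -28.   28.6  29.6]
 low 72 x [-3.1 -3.1 -2.9  0.8  1.8] y [-16.4  -8.1  15.5  19.9  20.9]
  blade z 20 8 x [-1.9 -0.1  1.6] y [18.3 18.5 18.6] zmin 27.8
  blade z 35 14 x [-1.8 -0.1  1.7] y [18.3 18.5 18.6] zmin 35.0
  blade z 50 22 x [-1.7  0.4  2.4] y [18.3 18.4 18.6] zmin 50.2
  blade z 65 20 x [-1.5  0.4  2.3] y [18.1 18.4 18.6] zmin 67.8
  blade z 80 24 x [-1.4  0.8  2.2] y [18.1 18.3 18.6] zmin 80.5
  blade z 95 30 x [-1.3  0.4  2.4] y [18.  18.3 18.6] zmin 95.2
  blade z 110 180 x [-1.1  0.8  2.7] y [ 1.8 11.4 18.3] zmin 110.2
scene2 mouth n 162 x [-13.5 -12.9  15.1  15.7] y [-30.7 -29.7  24.7  25.8]
 low 13 x [-6.2  0.2  1.9  2.9  3.2] y [-20.4 -16.1  -3.7  22.7  26.8]
  blade z 20 29 x [0.7 2.9 3.8] y [-25.1  -8.4  15.2] zmin 25.7
  blade z 35 50 x [0.8 2.8 4.2] y [-25.5  -5.7  16. ] zmin 35.3
  blade z 50 57 x [-1.3  2.9  3.9] y [-24.5  -7.5  16.4] zmin 50.2
  blade z 65 53 x [-0.5  2.9  4.3] y [-25.4 -10.7  16.5] zmin 65.2
  blade z 80 57 x [0.4 3.  4.3] y [-26.5  -9.5  10.3] zmin 80.1
  blade z 95 53 x [0.1 3.  4.4] y [-26.2  -8.7  12.8] zmin 95.8
  blade z 110 37 x [-0.5  2.8  4.2] y [-25.4 -14.   13.4] zmin 110.7
top0 mouth n 285 x [-13.5 -13.   14.1  14.5] y [-29.9 -28.5  27.7  28.5]
 low 54 x [-2.5 -2.   0.4  2.9  3.6] y [-21.6 -17.2  -0.8  15.9  19.5]
```

{"api": "apply_moves", "payload": {"deltas": [[[0, 0, 0.004], [0.0022, 0.0001, 0.005], 1], [[0, 0, 0.004], [0.0022, 0.0001, 0.015], 1], [[0, 0, 0.004], [0.0022, 0.0001, 0.025], 1], [[0, 0, 0.004], [0.0022, 0.0001, 0.03], 1], [[0, 0, 0.004], [0.0022, 0.0001, 0.0325], 1], [[0, 0, 0.004], [0.0022, 0.0001, 0.035], 1], [[0, 0, 0.004], [0.0022, 0.0001, 0.036], 1], [[0, 0, 0.004], [0.0022, 0.0001, 0.036], 1]]}}

```text
time: 6.15
position: [0.514, 0.131, 0.3309]
orientation: [0.0, 0.619, 0.786, 0.0]
force: [-0.6, -0.1, -0.5]
width: 0.0212
grip_force: 59.0
```

Run:
```python
from h import *
plan([.5144,.1296,.36],103.5); print(telemetry.state()['torque'])
p,d=viewer.snapshot("wrist"); cv2.imwrite("pics/w3.png",cv2.resize(p[110:260,190:380],None,fx=4,fy=4,interpolation=cv2.INTER_CUBIC))
```

```text
now [0.514  0.131  0.3309] F [-0.6 -0.1 -0.5] t 6.15 w 0.0212
turn [0.     0.     0.0005] shift [-0.0019  0.     -0.0364]
[0.04770363 0.0343644  0.05560327]
```

View pics/w3.png

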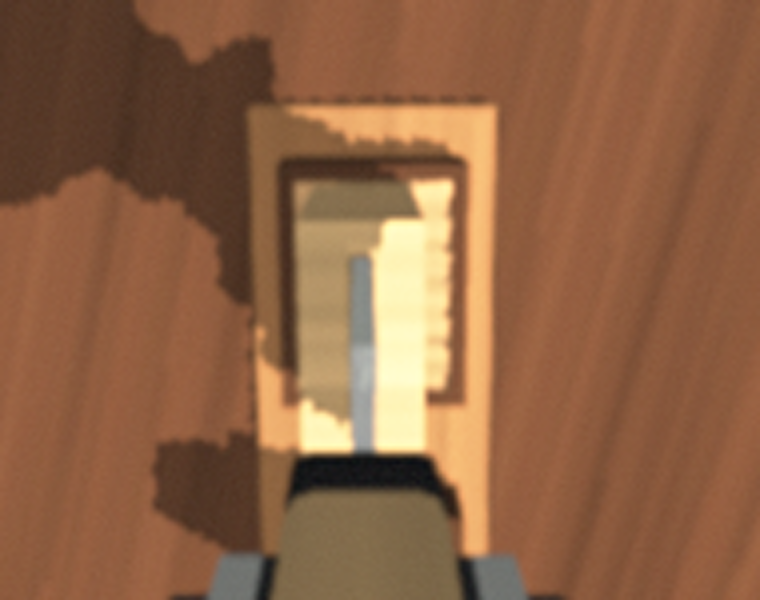

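The crop shows the blade edge, columns 350–372, centred in the sheath, 295–425. The tip is about 4 mm below the mouth with no force, so it is in the slot.

{"api": "apply_moves", "payload": {"deltas": [[[0, 0, 0], [0, 0, 0.005], 1], [[0, 0, 0], [0, 0, 0.01], 1], [[0, 0, 0], [0, 0, 0.015], 1], [[0, 0, 0], [0, 0, 0.02], 1], [[0, 0, 0], [0, 0, 0.025], 1], [[0, 0, 0], [0, 0, 0.03], 1], [[0, 0, 0], [0, 0, 0.035], 1], [[0, 0, 0], [0, 0, 0.04], 1], [[0, 0, 0], [0, 0, 0.04], 1]]}}

```text
time: 7.1
position: [0.5139, 0.131, 0.2982]
orientation: [-0.0, 0.619, 0.786, -0.0]
force: [-1.2, 0.7, -1.6]
width: 0.0216
grip_force: 59.0
```

{"api": "apply_moves", "payload": {"deltas": [[[0, 0, 0], [0, 0, 0.006], 1], [[0, 0, 0], [0, 0, 0.013], 1], [[0, 0, 0], [0, 0, 0.02], 1], [[0, 0, 0], [0, 0, 0.027], 1], [[0, 0, 0], [0, 0, 0.034], 1], [[0, 0, 0], [0, 0, 0.041], 1], [[0, 0, 0], [0, 0, 0.048], 1], [[0, 0, 0], [0, 0, 0.054], 1], [[0, 0, 0], [0, 0, 0.059], 1], [[0, 0, 0], [0, 0, 0.062], 1], [[0, 0, 0], [0, 0, 0.062], 1]]}}

```text
time: 8.2
position: [0.514, 0.1311, 0.249]
orientation: [-0.0, 0.619, 0.786, -0.0]
force: [-0.1, -0.8, -0.6]
width: 0.0211
grip_force: 59.0
```

Expected bottom is at TCP z ≈ 0.245, so I'll creep down.

{"api": "apply_moves", "payload": {"deltas": [[[0, 0, 0], [0, 0, 0.001], 1], [[0, 0, 0], [0, 0, 0.002], 1], [[0, 0, 0], [0, 0, 0.003], 1], [[0, 0, 0], [0, 0, 0.004], 1], [[0, 0, 0], [0, 0, 0.004], 1]]}}

```text
time: 8.7
position: [0.514, 0.1311, 0.246]
orientation: [-0.0, 0.619, 0.786, -0.0]
force: [0.2, -0.7, -0.5]
width: 0.0215
grip_force: 59.0
```

{"api": "apply_moves", "payload": {"deltas": [[[0, 0, 0], [0, 0, 0.0007], 1], [[0, 0, 0], [0, 0, 0.0014], 1], [[0, 0, 0], [0, 0, 0.002], 1], [[0, 0, 0], [0, 0, 0.002], 1]]}}

```text
time: 9.1
position: [0.5141, 0.1311, 0.2448]
orientation: [0.0, 0.619, 0.786, 0.0]
force: [-1.1, 0.8, 3.7]
width: 0.0211
grip_force: 59.8
```

{"api": "apply_moves", "payload": {"deltas": [[[0, 0, 0], [0, 0, 0.0006], 1], [[0, 0, 0], [0, 0, 0.0006], 1], [[0, 0, 0], [0, 0, 0.0006], 1]]}}

```text
time: 9.4
position: [0.5142, 0.1311, 0.2448]
orientation: [0.0, 0.619, 0.786, 0.0]
force: [-2.1, -0.5, 9.6]
width: 0.0215
grip_force: 60.5
```

The force rises while z stays put, so the blade is on the floor of the slot. I'll release and retreat.

{"api": "apply_moves", "payload": {"deltas": [[[0, 0, 0], [0, 0, 0], 0.3], [[0, 0, 0], [0, 0, 0], -1], [[0, 0, 0], [0, 0, 0], -1], [[0, 0, 0], [0, 0, 0], -1], [[0, 0, 0], [0, 0, 0], -1], [[0, 0, 0], [0, 0, 0], -1], [[0, 0, 0], [0, 0, -0.02], -1], [[0, 0, 0], [0, 0, -0.06], -1], [[0, 0, 0], [0, 0, -0.11], -1], [[0, 0, 0], [0, 0, -0.16], -1], [[0, 0, 0], [0, 0, -0.2], -1], [[0, 0, 0], [0, 0, -0.2], -1], [[0, 0, 0], [0, 0, -0.2], -1]]}}

```text
time: 10.7
position: [0.514, 0.1311, 0.4039]
orientation: [0.0, 0.619, 0.786, 0.0]
force: [-0.5, 1.5, -0.5]
width: 0.0852
grip_force: 0.0
```

Run:
```python
from h import *
for n in ("scene","wrist"):
    c=cam(n); p,d=viewer.snapshot(n); cv2.imwrite(f"pics/{n}4.png",p); P=cloud(d,c); X,Y,Z=P[...,0],P[...,1],P[...,2]
    q=P[(d>0)&(abs(Z-.23)<.008)&(abs(Y-.131)<.03)&(abs(X-.514)<.03)]
    if len(q): print(n,len(q),np.median(q[:,2]),cv2.minAreaRect(q[:,:2].astype(np.float32)*1000))
print(telemetry.state()['position'],telemetry.state()['width'])
```

```text
scene 86 0.22762382484850302 ((515.3602294921875, 126.70598602294922), (20.65726661682129, 27.870113372802734), 14.386539459228516)
wrist 845 0.22897485418228658 ((512.2528686523438, 130.8106231689453), (21.258419036865234, 26.133563995361328), 13.856619834899902)
[0.51389548 0.13101192 0.40264926] 0.08525889416113502
```

View pics/scene4.png

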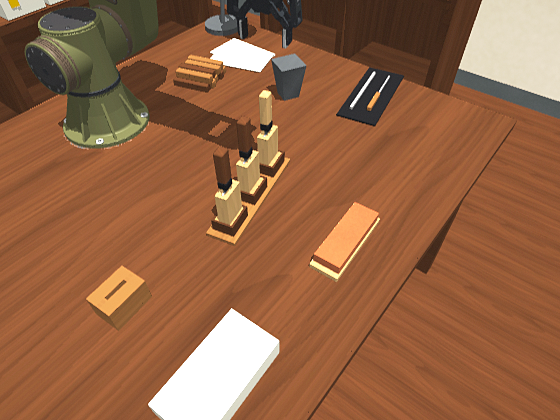

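The scene view shows the pale handle upright at (266,105) in the third sheath. Its top is at z = 0.229, as it should be when home. The row is complete and the gripper is clear.

```bash
python3 -c "
from rig import ctrl
print(ctrl.close_job())"
```

```text
the job is handed in; nothing more can be done
None
```

The pale-handled knife is fully home in the empty sheath and released, with about 10 N read at the wrist as it seated; the job is handed in, though no verdict came back.

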